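Jack up the tilting table and hold it

ROBOT

A 7-joint arm with a two-finger parallel gripper is mounted at the origin on a cart in front of the work surface, level with it; the furniture and walls round the work are solid. World frame = base frame: x ahead of the robot, y to its left, z up, the work surface at z = 0. Lengths are in m, angles in rad, forces in N, time in s.
With the tool pointing down it reaches from about 0.4 to 0.85 m from the base axis. Payload 6.9 kg.
Tool frame: the origin (TCP) lies midway between the tips of the shut fingers; the grasp point (between the pads) lies 19 mm behind it; z points along the fingers, y is the line along which they close (so a half turn about z gives the same grasp; the last joint's range is limited). The gripper opens to 85 mm and grips with 20 to 120 N. Pads are 22 mm wide; open, the fingers measure 114 mm over their backs; the gripper's body (76 mm by 85 mm) begins 54 mm behind the grasp point. The pads swing forward as they close: fully open they stand 13 mm farther back than shut.
Start: joints at [1.308, 0.507, -0.238, 1.5, 0.126, 1.149, -0.155], TCP at [0.225, -0.583, 0.2] pointing down, gripper open.
Joint ranges: [-3.08, 3.08], [-0.24, 2.05], [-1.43, 1.35], [0, 2.5], [-1.52, 4.66], [0.17, 1.96], [-2.89, 2.89]. Speed limits (rad/s): [2.39, 2.39, 3.14, 3.14, 3.14, 3.14, 3.14].

INTERFACE

Orientations are given as a unit quaternion [w, x, y, z].
In Python, from plant import r gives the robot as it stands.
- The arm moves only by the tool jog_arm, never from a script. Its argument "targets" is one flat list of numbers, 5 for each row, row after row: the opening, from 0 (shut) to 1 (fully open), then the shift along the tool's x, y, z in cm, then the turn about the tool's z in degrees. A call has exactly 10 rows; each row shifts and turns the commanded pose from where the row before left it, along the tool's axes as they then stand; what a row does not reach is not made up. A row lasts 1/8 s, in which the tool goes at most 62.5 mm and 10.7 degrees, less where a joint would pass 70% of its speed; a pose out of reach is approached as far as the arm can. A call is refused whole if a number of a shift passes 6.25 or a number of a turn 10.7, either way. A call with a gripper value outside its range is refused whole. The fingers move at their own pace and stop on an object; "grip_force" is the grip in N (left out, the last holds). Time passes only in rows, so rows that do not move let the fingers close, or fill a call up. It gives the time, the measured TCP pose, the force, the opening and the grip force at its end, in the units of the state.
- r.sense(): the state, without advancing time (a new reading comes with each control period).
- r.capture(name): name is "side" or "top" or "wrist"; returns a dict with "image" (400x640x3 uint8, red, green, blue), "range_z" (400x640 float32, m along the optical axis (not along the pixel's ray), 0 where there is no reading), "fx", "fy", "cx", "cy" (pixels), "D" ([k1, k2, p1, p2, k3] as OpenCV has them; the pictures are not rectified), "view" (4x4, takes a point from world to camera coordinates). Camera axes: x right, y up, looking along -z (the intrinsics and any distortion apply to the point x, -y, -z); pixel columns grow to the right and rows downward; lengths in m; the calibration is good to about 2 mm. A picture is of the moment at which its call begins.
- r.finish_job(): hands the job in; it is judged then, once.
Trained networks look in the newest picture that a camera, given by its name, has taken for a name from the list of things; names that differ only in an ending like _2 or _b are one class to them, and where a whole thing is asked for, a point or a joint stands for the part that bears it (a point fixed in the world has none). Each returns a list of dicts, best first, with "p" (0 to 1); they miss things now and then, are a little off and sometimes report something else, mostly with a low value. They report only what shows in the picture. A call takes as long as a camera call.
- r.recognise(query, camera): "uv" ([column, row] in pixels, amid what is visible of it).
- r.regions_of(query, camera): "region" (400x640 bool, what is visible of it) and "uv" ([column, row] in pixels, amid what is visible of it).
- r.tip_of(query, camera): "uv" ([column, row] in pixels: a listed point, or the origin of a listed thing).
The state is a dict: "time": time; "q": joint angles; "joint_velocities": joint speeds; "tau": joint torques, N m; "ee_pos": TCP position; "tcp_rot": TCP orientation; "force": force on the tool from outside, world axes, zero at the start; "wrist_torque": the same for the moment, N m; "grip_width": opening from 0.0 (shut) to 1.0 (fully open); "grasp_force": force on a finger pad.
Only numpy, scipy, OpenCV 4.12 (cv2) and the standard library are available. Lean on these libraries where they do the work, as an engineer would, in place of code of your own. Each camera call takes 0.05 s, during which the arm holds its last target. There are 200 camera calls.

TASK

First swing the red-gripped clamp arm all the way down onto the pine block on the tilting table. Then stand the blue lever jack on the bench with its roller saddle centred under the orange-marked ear of the table, and let go of the jack. Pump the jack's red handle once (fully down so that the table rises, then all the way up again so that the table is back down), press it fully down a second time and finish while still holding the handle down, with the table raised only by the jack, the block still clamped in place, and the other tools on the bench left alone.

Things in the scene. Friction and masses are not known exactly. Their poses are not given: they have to be found in the camera images.
- tilt_table: Fixed grey frame with a hinged aluminium plate 130 (x) x 220 (y) x 12 mm, level top 80 mm up. Origin on the bench under the plate's middle, z up. A steel ear 50 mm wide stands out 55 mm from the middle of the front (-x) edge, underside 68 mm up, free beneath: the frame begins at x = -48 mm. Hinge line along y at the rear (x +60 mm, 74 mm up): the front rises. Frame 265 mm wide.
- tilt_plate (a joint): Tilt of the plate: 0 level, resting on its frame, growing (rad) as its front rises; it falls back by its own weight (1.5 kg). A full stroke of the jack under the mark gives about 0.15.
- lift_pad (a point): Lift point: the point on the underside of the ear straight below the orange mark (44 mm square with a black dot). It lies 30 mm in front of the plate's front edge, at x = -95 mm of the table, 68 mm above the bench when level. Moves with the plate.
- clamp_arm (a joint): Angle of the clamp arm: 0 when its rubber foot lies on the block, about 0.8 to 1.15 at the start (tip up), rad. Stays where it is left (about 0.2 N m of friction), so it needs about 2 N on its grip.
- clamp_pivot (a point): Pivot of the clamp arm, on the left (+y) side of the table, 124 mm above the bench; the hinge axis is along the table's x.
- clamp_grip (a point): Middle of the upper face of the red grip (22 mm wide, 46 mm long, 16 mm thick) at the end of the clamp arm: 128 mm from the pivot towards the table's -y and 11 mm above the arm's axis when closed, then 135 mm above the bench. It swings down on an arc about the pivot towards the table's -y.
- block_center (a point): Centre of the pine block, 60 x 100 x 34 mm, lying loose on the plate against the fence; 97 mm above the bench.
- work_seat (a point): Where the centre of the pine block belongs on the plate (it lies there at the start); moves with the plate.
- jack: Blue lever jack, loose, 0.4 to 1 kg. Base plate 222 mm long (x -130 to +92 mm), 66 mm wide, 12 mm thick. Origin on its underside below the lever's fulcrum; z up, x from the red handle towards the roller saddle, y across. It does not tip when the handle is pressed straight down.
- jack_grip (a point): Centre of the black carry grip on top of the jack, straight above the jack's origin, 97 mm above its underside: an upright block 44 mm long (jack x), 18 mm wide (jack y) and 38 mm high, its top 116 mm above the underside. Same axes as the jack.
- jack_lever (a joint): Lever of the jack: 0 at rest (handle up, saddle down; a light spring and the load return it), 0.54 rad at its stop with the handle fully down. Takes about 3 to 8 N on the handle under the table.
- saddle (a point): Axis of the dark roller saddle (36 mm diameter, 30 mm wide) at the jack's x end: about 67 mm from the jack's origin along x, 36 mm up at rest (roller top 54 mm, so it passes under the ear), 74 mm up (roller top 92 mm) with the handle fully down.
- handle_top (a point): Middle of the upper face of the red handle pad (36 x 32 mm) at the jack's -x end: about 110 mm from the jack's origin, 94 mm above the bench at rest; it goes down 62 mm to the stop, shifting about 4 mm along x.
- tape_measure: Yellow tape measure, 35 x 86 x 63 mm; leave alone.
- sanding_cork: Cork sanding block, 63 x 95 x 29 mm; leave alone.
- spring_clamp: Red spring clamp, 138 mm long; leave alone.
- chisel: Chisel with a wooden handle, 287 mm long, lying; leave alone.

How it is judged:
On the way, in this order (a step that is already met when the one before it is completed fails the run):
1. the clamp arm lies down on the block (value of joint clamp_arm below 0.07 rad), for 0.2 s.
2. the jack stands on the bench, let go, its handle up, its saddle under the marked ear (horizontal distance between saddle and lift_pad below 0.015 m and height (world z) of jack below 0.005 m and angle between jack's own z axis and vertical below 0.04 rad and value of joint jack_lever below 0.12 rad and contact force between the fingers and jack below 0.2 N and value of joint tilt_plate below 0.02 rad), for 0.2 s.
3. first stroke: handle fully down, table raised by the jack (value of joint jack_lever above 0.45 rad and value of joint tilt_plate above 0.08 rad and contact force between the fingers and tilt_table below 0.5 N), for 0.1 s.
4. handle all the way up again, table back down (value of joint jack_lever below 0.12 rad and value of joint tilt_plate below 0.02 rad), for 0.1 s.
At the end, for the whole second after the job is handed in: Fingers hold the jack handle down (lever >0.45 rad); jack flat on the bench, saddle within 20 mm of the lift point and bearing on the table, which is tilted >0.08 rad and not touched by the fingers; clamp arm under 0.08 rad; block within 15 mm of its seat (all of step 3 and contact force between the fingers and jack above 0.8 N and contact force between jack and tilt_table above 1 N and horizontal distance between saddle and lift_pad below 0.02 m and height (world z) of jack below 0.006 m and angle between jack's own z axis and vertical below 0.05 rad and value of joint clamp_arm below 0.08 rad and distance between block_center and work_seat below 0.015 m); the arm keeps its last pose, push and grip.
It fails at once if a bystander was pushed away (more than 30 mm) (distance of any of tape_measure, sanding_cork, chisel, spring_clamp from where it was at the start of the episode above 0.03 m).
It fails at once if the jack was knocked over (angle between jack's own z axis and vertical above 0.6 rad).
It also fails if it takes over 70 s, if anything falls off the work surface, if the arm or the gripper's body presses on something with over 40 N, if the wrist force passes 120 N, or if a joint passes its speed limit or range.

## Working session

There is one attempt and no reset: what is moved stays moved. The work goes in short steps, Python scripts to look and compute and a tool call to move; the robot and the scene stay as the last step left them, time stands still between calls to the robot, and variables do not carry over. Pictures are saved under pics/ and viewed, at most 10 in all, crops included, and the job is handed in when it is done.

Besides the shell and the picture viewer there is one more tool, called after "Call:" in YAML: its name, and indented under it one key for each argument. jog_arm: Moves the arm, as the interface text tells. Its arguments: {"type":"object","properties":{"targets":{"type":"array","items":{"type":"number"}},"grip_force":{"type":"number"}},"required":["targets"]}

```bash
ls; mkdir -p pics; cat > h.py <<'E'
import numpy as np, cv2
from plant import r
def cap(n):
    c=r.capture(n); c['n']=n; return c
def world(c,uv,z=None,d=None):
    K=np.array([[c['fx'],0,c['cx']],[0,c['fy'],c['cy']],[0,0,1]])
    p=cv2.undistortPoints(np.array([[uv]],float),K,np.array(c['D'],float))[0,0]
    V=np.array(c['view']); R=V[:3,:3]; t=V[:3,3]
    ray=R.T@np.array([p[0],-p[1],-1.]); o=-R.T@t
    if z is not None: return o+ray*(z-o[2])/ray[2]
    if d is None:
        u,v=int(round(uv[0])),int(round(uv[1]))
        w=c['range_z'][max(0,v-2):v+3,max(0,u-2):u+3]; w=w[w>0]
        if not len(w): return None
        d=np.median(w)
    return o+ray*d
def save(c,f): cv2.imwrite('pics/'+f,c['image'][:,:,::-1])
E
python3 - <<'E'
from h import *
np.set_printoptions(precision=4,suppress=True)
print(r.sense())
for n in ['top','side']:
    c=cap(n); save(c,n+'0.png')
    for q in ['lift_pad','clamp_pivot','clamp_grip','block_center','jack','jack_grip','saddle','handle_top','tilt_table','tape_measure','sanding_cork','spring_clamp','chisel']:
        for x in r.tip_of(q,n)[:1]:
            print(n,q,round(x['p'],2),np.round(x['uv']),world(c,x['uv']))
E
```

```text
pics
{'time': 0.0, 'q': array([ 1.3085,  0.5083, -0.2375,  1.5012,  0.1257,  1.1489, -0.1548]), 'joint_velocities': array([ 0.0004, -0.0004, -0.0002, -0.0007, -0.    ,  0.0006, -0.0007]), 'tau': array([  0.0003, -62.06  ,  -2.1867, -24.9653,   0.0129,   0.0118,
        -0.    ]), 'ee_pos': array([ 0.2245, -0.5827,  0.1996]), 'tcp_rot': array([-0.0009,  0.9831,  0.1829, -0.0002]), 'force': array([ 0.0219,  0.0259, -0.1459]), 'wrist_torque': array([ 0.0149, -0.036 ,  0.058 ]), 'grasp_force': 0.0, 'grip_width': 0.9966661204551137}
top lift_pad 0.88 [280. 184.] [0.5757 0.2764 0.0788]
top clamp_pivot 0.83 [238. 208.] [0.4961 0.3899 0.133 ]
top clamp_grip 0.74 [233. 180.] [0.5542 0.3889 0.2287]
top block_center 0.78 [244. 174.] [0.5985 0.3805 0.1143]
top jack 0.97 [369. 208.] [0.4957 0.0157 0.1032]
top jack_grip 0.67 [376. 206.] [ 0.5012 -0.0029  0.1145]
top saddle 0.84 [350. 212.] [0.4928 0.0651 0.054 ]
top handle_top 0.89 [408. 197.] [ 0.5315 -0.1038  0.0933]
top tilt_table 0.89 [249. 188.] [0.557  0.3636 0.1126]
top tape_measure 0.68 [313. 239.] [0.4116 0.1796 0.062 ]
top spring_clamp 0.83 [301. 267.] [0.3295 0.216  0.0172]
top chisel 0.8 [197. 221.] [0.4776 0.5401 0.0025]
side lift_pad 0.91 [299. 235.] [0.5781 0.2995 0.0777]
side clamp_pivot 0.59 [337. 237.] [0.4939 0.3928 0.1315]
side clamp_grip 0.89 [305. 186.] [0.5599 0.3811 0.2382]
side block_center 0.57 [283. 249.] [0.6022 0.4141 0.1124]
side jack 0.75 [328. 206.] [0.5125 0.0257 0.0127]
side jack_grip 0.9 [332. 178.] [0.504  0.0168 0.0981]
side saddle 0.58 [336. 204.] [0.4916 0.0768 0.0445]
side handle_top 0.66 [326. 161.] [ 0.5232 -0.1231  0.0937]
side tilt_table 0.65 [294. 284.] [ 0.5836  0.3797 -0.0007]
side tape_measure 0.87 [363. 239.] [0.4225 0.2067 0.0146]
side sanding_cork 0.7 [251. 228.] [0.7104 0.1862 0.0254]
side spring_clamp 0.57 [404. 245.] [0.3217 0.2285 0.0148]
side chisel 0.83 [337. 337.] [0.4986 0.6984 0.1622]
```

View pics/top0.png

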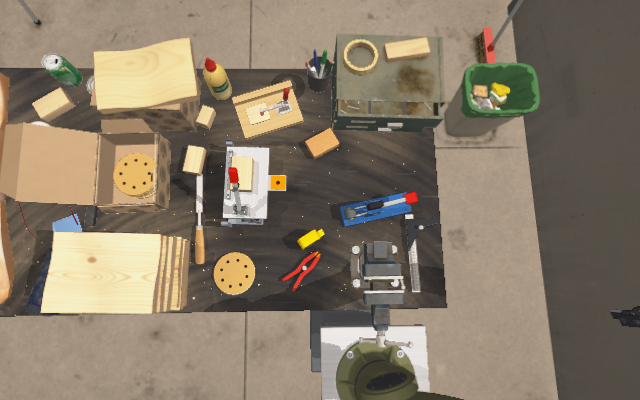

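View pics/side0.png

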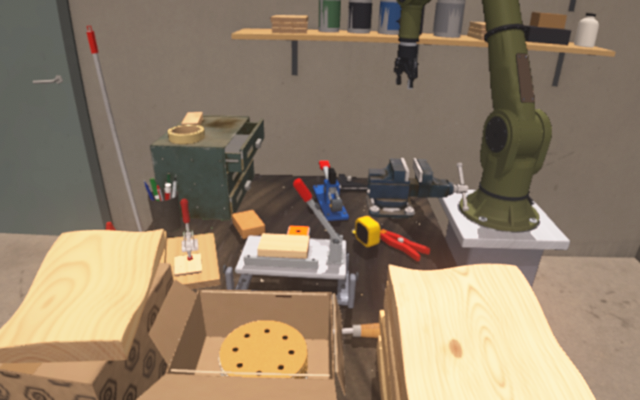

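The top view shows the table at about (247,185) with its ear facing world −y (orange mark at 278,183). The raised red clamp grip is at (234,175) and the jack at (378,208) with its handle to the right. The tape measure (312,239), cork (322,143), spring clamp and chisel are all clear of the direct path. The side view agrees: clamp arm up at (303,187), jack behind the ear.

```bash
python3 - <<'E'
from h import *
np.set_printoptions(precision=4,suppress=True)
def pts(c,m):
    v,u=np.nonzero(m&(c['range_z']>0)); K=np.array([[c['fx'],0,c['cx']],[0,c['fy'],c['cy']],[0,0,1]])
    p=cv2.undistortPoints(np.stack([u,v],1)[:,None].astype(float),K,np.array(c['D'],float))[:,0]
    d=c['range_z'][v,u]; V=np.array(c['view'])
    P=np.stack([p[:,0]*d,-p[:,1]*d,-d],1); return (P-V[:3,3])@V[:3,:3]
for n in ['top','side']:
    c=cap(n)
    hsv=cv2.cvtColor(c['image'],cv2.COLOR_RGB2HSV); h,s,v=cv2.split(hsv)
    A=np.full(h.shape,True); P=np.full(h.shape+(3,),np.nan); m=c['range_z']>0; P[m]=pts(c,A)
    def box(m,x0,x1,y0,y1,z0,z1):
        q=P[...,0],P[...,1],P[...,2]
        return m&(q[0]>x0)&(q[0]<x1)&(q[1]>y0)&(q[1]<y1)&(q[2]>z0)&(q[2]<z1)
    red=((h<6)|(h>174))&(s>150)&(v>90); org=(h>6)&(h<22)&(s>190)&(v>150)
    for nm,mk in [('mark',box(org,.5,.65,.2,.35,.06,.1)),('grip',box(red,.45,.7,.3,.48,.15,.32)),('pad',box(red,.4,.65,-.2,-.03,.06,.13))]:
        Q=P[mk]; print(n,nm,len(Q),Q.mean(0),Q.min(0),Q.max(0))
    mk=box(A,.35,.75,.25,.5,.072,.088)&(s<60)
    Q=P[mk]; print('plate',cv2.minAreaRect(Q[:,:2].astype(np.float32)*1000))
    mk=box(A,.4,.65,-.2,.15,.003,.03)&(h>100)&(h<125)&(s>120)
    Q=P[mk]; print('base',len(Q),cv2.minAreaRect(Q[:,:2].astype(np.float32)*1000))
E
```

```text
top mark 180 [0.5816 0.2838 0.079 ] [0.5605 0.2645 0.0733] [0.6022 0.304  0.0843]
top grip 124 [0.5636 0.3861 0.2403] [0.5494 0.3765 0.2193] [0.5801 0.3977 0.2558]
top pad 122 [ 0.5283 -0.1108  0.093 ] [ 0.5124 -0.1295  0.0831] [ 0.5459 -0.0927  0.0995]
plate ((583.8837890625, 353.6107177734375), (188.93508911132812, 266.68450927734375), 88.75235748291016)
base 791 ((509.708740234375, -20.372833251953125), (65.1944580078125, 221.0619354248047), 12.0236177444458)
side mark 126 [0.5812 0.2781 0.0771] [0.5614 0.2599 0.0745] [0.6017 0.2969 0.0799]
side grip 220 [0.5644 0.3935 0.2349] [0.5478 0.3791 0.2125] [0.581  0.4004 0.2525]
side pad 62 [ 0.5296 -0.1088  0.09  ] [ 0.513  -0.1268  0.0811] [ 0.5448 -0.0911  0.0959]
plate ((584.9415283203125, 365.62908935546875), (168.12535095214844, 267.6656799316406), 88.40594482421875)
base 412 ((510.7283020019531, -18.464141845703125), (62.7224235534668, 226.36105346679688), 13.811873435974121)
```

Call:
jog_arm:
  targets: [0.5,0,0,-1.5,-10,0,0,0,-1.5,-10,0,0,0,-1.5,-10,0,0,0,-1.5,-10,0,0,0,-1.5,-10,0,0,0,-1.5,-10,0,0,0,-1.5,-8.9,0,5,5,0,0,0,5,5,0,0,0,5,5,0,0]

```text
time: 2.75
ee_pos: [0.3584, -0.4494, 0.3056]
tcp_rot: [0.0, 0.708, 0.707, 0.0]
force: [0.8, -0.7, -0.4]
grip_width: -0.002
grasp_force: 0.0
```

Call:
jog_arm:
  targets: [0,5,3,0,0,0,5,3,0,0,0,5,3,0,0,0,5,3,0,0,0,5,2,0,0,0,5,0,0,0,0,5,0,0,0,0,5,0,0,0,0,5,0,0,0,0,5,0,0,0]

```text
time: 4.0
ee_pos: [0.4974, 0.0507, 0.3057]
tcp_rot: [0.0, 0.707, 0.707, 0.0]
force: [0.7, 0.5, -0.8]
grip_width: 0.003
grasp_force: 0.0
```

Call:
jog_arm:
  targets: [0,5,-0.5,0,0,0,5,-0.5,0,0,0,5,0,0,0,0,5,0,0,0,0,5,0,0,0,0,2,0,0,0,0,0,0,0,0,0,0,0,0,0,0,0,0,0,0,0,0,0,0,0]

```text
time: 5.25
ee_pos: [0.4881, 0.3183, 0.3057]
tcp_rot: [0.0, 0.708, 0.706, 0.0]
force: [-0.2, 0.1, -0.5]
grip_width: 0.002
grasp_force: 0.0
```

Call:
jog_arm:
  targets: [0,3.5,0.5,0,0,0,3.6,0.5,0,0,0,0,0,3.5,0,0,0,0,3.5,0,0,0,1,0,0,0,0,1,0,0,0,0,1,0,0,0,0,1,0,0,0,0,0,0,0,0,0,0,0,0]

```text
time: 6.5
ee_pos: [0.5374, 0.3905, 0.2356]
tcp_rot: [-0.0, 0.707, 0.707, -0.0]
force: [-0.3, -0.8, -0.7]
grip_width: 0.0
grasp_force: 0.0
```

```bash
python3 - <<'E'
from h import *
c=cap('side'); print(r.sense()['ee_pos'],r.sense()['force'])
cv2.imwrite('pics/s1.png',cv2.resize(c['image'][130:330,200:440,::-1],None,fx=3,fy=3))
E
```

```text
[0.53730031 0.39046228 0.2356424 ] [-1.41460257  0.56151647 -0.39662788]
```

View pics/s1.png

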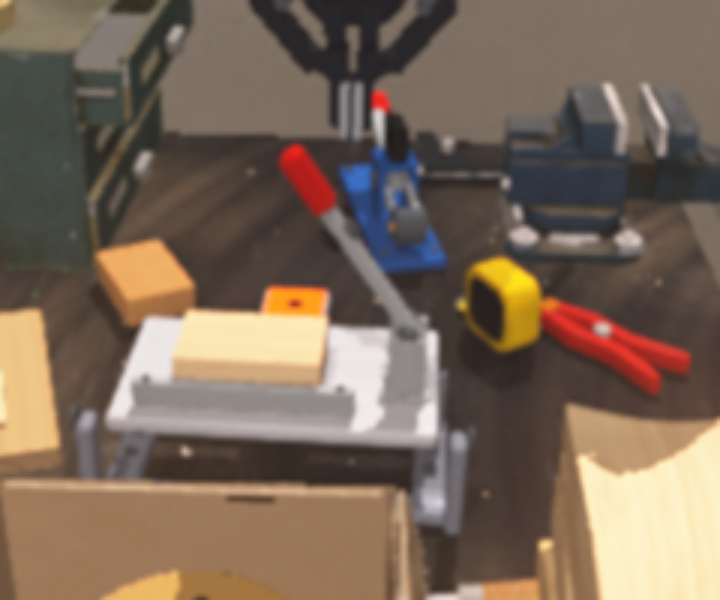

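The gripper fingertips are at crop (350,135), left of robot side, and the red grip is at (307,180). They look slightly higher than the grip, so I'll check with depth.

```bash
python3 - <<'E'
from h import *
np.set_printoptions(precision=4,suppress=True)
for n in ['side','top']:
    c=cap(n)
    p=r.sense()['ee_pos']; V=np.array(c['view']); q=V[:3,:3]@p+V[:3,3]
    K=np.array([[c['fx'],0,c['cx']],[0,c['fy'],c['cy']],[0,0,1]])
    print(n,'proj',cv2.projectPoints(np.array([[q[0],-q[1],-q[2]]]),np.zeros(3),np.zeros(3),K,np.array(c['D'],float))[0].ravel(),-q[2])
    if n=='side':
        for uv in [(316,172),(316,168),(316,160),(302,190)]: print(uv,world(c,uv))
E
```

```text
side proj [316.6609 189.1507] 0.802736132153157
(316, 172) [0.5389 0.4011 0.2753]
(316, 168) [0.539  0.4016 0.2834]
(316, 160) [0.5392 0.4016 0.299 ]
(302, 190) [0.5648 0.3964 0.2357]
top proj [231.5283 185.4611] 0.9534334625891707
```

```bash
python3 - <<'E'
from h import *
np.set_printoptions(precision=3,suppress=True)
c=cap('side')
for v in range(170,194,2): print(v,[ (c['range_z'][v,u].round(2)) for u in range(306,328,3)])
s=r.sense(); print(s['grip_width'],s['time'])
E
```

```text
170 [np.float32(2.38), np.float32(2.37), np.float32(0.78), np.float32(0.77), np.float32(0.77), np.float32(0.78), np.float32(0.78), np.float32(1.29)]
172 [np.float32(2.38), np.float32(2.38), np.float32(0.78), np.float32(0.77), np.float32(0.78), np.float32(0.78), np.float32(1.3), np.float32(1.28)]
174 [np.float32(2.38), np.float32(2.38), np.float32(2.38), np.float32(0.78), np.float32(0.78), np.float32(2.38), np.float32(2.39), np.float32(1.27)]
176 [np.float32(1.46), np.float32(1.46), np.float32(1.45), np.float32(0.78), np.float32(0.78), np.float32(1.46), np.float32(1.46), np.float32(1.27)]
178 [np.float32(1.44), np.float32(1.44), np.float32(1.45), np.float32(1.44), np.float32(1.45), np.float32(1.44), np.float32(1.44), np.float32(1.26)]
180 [np.float32(1.42), np.float32(1.43), np.float32(1.43), np.float32(1.43), np.float32(1.43), np.float32(1.43), np.float32(1.24), np.float32(1.24)]
182 [np.float32(1.41), np.float32(1.41), np.float32(1.41), np.float32(1.41), np.float32(1.41), np.float32(1.42), np.float32(1.24), np.float32(1.22)]
184 [np.float32(1.4), np.float32(1.4), np.float32(1.4), np.float32(1.4), np.float32(1.4), np.float32(1.4), np.float32(1.24), np.float32(1.21)]
186 [np.float32(1.38), np.float32(1.39), np.float32(1.38), np.float32(1.35), np.float32(1.36), np.float32(1.36), np.float32(1.25), np.float32(1.21)]
188 [np.float32(0.81), np.float32(1.37), np.float32(1.37), np.float32(1.34), np.float32(1.35), np.float32(1.35), np.float32(1.23), np.float32(1.2)]
190 [np.float32(0.8), np.float32(1.35), np.float32(1.36), np.float32(1.33), np.float32(1.33), np.float32(1.33), np.float32(1.23), np.float32(1.21)]
192 [np.float32(0.8), np.float32(0.81), np.float32(1.34), np.float32(1.33), np.float32(1.32), np.float32(1.32), np.float32(1.23), np.float32(1.22)]
-0.0023507962625383535 6.7
```

Call:
jog_arm:
  targets: [0,0,0.5,0,0,0,0,0.5,0,0,0,0,0.5,0,0,0,0,0.5,0.2,0,0,0,0,0,0,0,0,0,0,0,0,0,0,0,0,0,0,0,0,0,0,0,0,0,0,0,0,0,0,0]

```text
time: 7.95
ee_pos: [0.5577, 0.3902, 0.2335]
tcp_rot: [0.0, 0.707, 0.707, 0.0]
force: [0.2, 0.3, 0.4]
grip_width: -0.004
grasp_force: 0.0
```

```bash
cat > clampz.py <<'E'
from h import *
np.set_printoptions(precision=4,suppress=True)
c=cap('side'); s=r.sense(); print(s['ee_pos'],s['force'],s['time'])
K=np.array([[c['fx'],0,c['cx']],[0,c['fy'],c['cy']],[0,0,1]])
H,S,Vv=cv2.split(cv2.cvtColor(c['image'],cv2.COLOR_RGB2HSV))
m=((H<6)|(H>174))&(S>150)&(Vv>90)&(c['range_z']<.9)&(c['range_z']>.65)
m[:, :265]=0; m[270:]=0; m[:, 340:]=0
v,u=np.nonzero(m); Q=np.array([world(c,(a,b)) for a,b in zip(u,v)])
print('grip',len(Q),Q.mean(0),Q.min(0),Q.max(0))
d=c['range_z']; mm=(d>.7)&(d<.82); mm[:,:300]=0; mm[:,340:]=0; mm&=(S<90)
L=[(v,world(c,(u,v)).round(3)) for v in range(150,260) for u in [np.nonzero(mm[v])[0].mean()if mm[v].any() else 0] if u and mm[v].sum()>2]
print('fingers',L[:1],[l for l in L if l[1][2]>.18][-3:])
E
python3 clampz.py
```

```text
[0.5577 0.3902 0.2335] [ 0.1074 -0.0201  0.2229] 8.0
grip 222 [0.5649 0.3858 0.2314] [ 0.5479 -0.1894  0.0003] [0.6092 0.3973 0.2511]
fingers [(150, array([0.544, 0.4  , 0.317]))] [(210, array([0.548, 0.394, 0.192])), (211, array([0.545, 0.395, 0.191])), (212, array([0.54 , 0.393, 0.187]))]
```

Call:
jog_arm:
  targets: [0,0,-1.2,0,0,0,0,-1.3,0,0,0,0,-1,0,0,0,0,0,1.4,0,0,0,0,1.4,0,0,0,0,0,0,0,0,0,0,0,0,0,0,0,0,0,0,0,0,0,0,0,0,0,0]

```text
time: 9.25
ee_pos: [0.5228, 0.3903, 0.2057]
tcp_rot: [0.0, 0.707, 0.707, 0.0]
force: [-0.1, 0.1, -0.5]
grip_width: -0.0
grasp_force: 0.0
```

```bash
python3 clampz.py; python3 - <<'E'
from h import *
c=cap('side'); cv2.imwrite('pics/s2.png',cv2.resize(c['image'][120:300,220:400,::-1],None,fx=3,fy=3))
d=c['range_z']
for v in range(170,200,2): print(v,[float(d[v,u].round(2)) for u in range(306,334,3)])
E
```

```text
[0.5228 0.3903 0.2057] [-0.654  -0.3187  0.7051] 9.3
grip 230 [0.5637 0.3839 0.2325] [ 0.5192 -0.1915 -0.001 ] [0.6269 0.4015 0.2974]
fingers [(150, array([0.53 , 0.406, 0.32 ]))] [(210, array([0.548, 0.394, 0.192])), (211, array([0.546, 0.394, 0.19 ])), (212, array([0.546, 0.394, 0.188]))]
170 [2.369999885559082, 2.380000114440918, 2.359999895095825, 0.7799999713897705, 0.7699999809265137, 0.7699999809265137, 0.7900000214576721, 0.7699999809265137, 0.7699999809265137, 0.7799999713897705]
172 [2.369999885559082, 2.380000114440918, 2.359999895095825, 2.390000104904175, 0.7699999809265137, 0.7699999809265137, 0.7799999713897705, 0.7699999809265137, 0.7799999713897705, 0.7799999713897705]
174 [2.369999885559082, 2.390000104904175, 2.390000104904175, 2.390000104904175, 0.7799999713897705, 0.7799999713897705, 0.7799999713897705, 0.7799999713897705, 0.7799999713897705, 1.190000057220459]
176 [1.4600000381469727, 1.4600000381469727, 1.4600000381469727, 1.4600000381469727, 0.7799999713897705, 0.7799999713897705, 0.7799999713897705, 0.7799999713897705, 0.7799999713897705, 1.190000057220459]
1
[... 1515 characters left out ...]
9541, 1.3200000524520874, 1.2300000190734863, 1.2200000286102295, 1.2200000286102295, 1.2200000286102295]
194 [0.800000011920929, 0.8100000023841858, 1.3300000429153442, 1.3300000429153442, 1.309999942779541, 1.2999999523162842, 1.25, 1.2200000286102295, 1.2100000381469727, 1.309999942779541]
196 [0.800000011920929, 0.800000011920929, 1.3200000524520874, 1.3200000524520874, 1.2899999618530273, 1.2899999618530273, 1.2599999904632568, 1.2200000286102295, 1.2000000476837158, 1.2899999618530273]
198 [0.8100000023841858, 0.8100000023841858, 1.309999942779541, 1.2999999523162842, 1.2799999713897705, 1.2799999713897705, 1.2599999904632568, 1.2300000190734863, 1.2000000476837158, 1.2799999713897705]
```

View pics/s2.png

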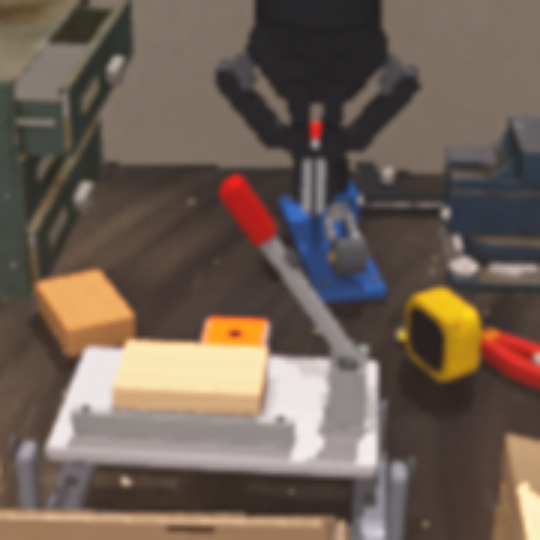

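Fingertips are at crop (315,212), i.e. z≈0.237, which is about 31 mm above the reported TCP. They are now level with the red grip at (248,210). I'll push along the arc with that offset.

Call:
jog_arm:
  targets: [0,0,1,0,0,0,0,1,0.1,0,0,0,1,0.7,0,0,0,0.9,0.6,0,0,0,0.9,0.9,0,0,0,0.9,0.9,0,0,0,0.7,1,0,0,0,0.7,1.1,0,0,0,0,0,0,0,0,0,0,0]

```text
time: 10.6
ee_pos: [0.5934, 0.3905, 0.1525]
tcp_rot: [-0.0, 0.707, 0.707, -0.0]
force: [-0.1, -0.0, 0.4]
grip_width: -0.004
grasp_force: 0.0
```

```bash
python3 clampz.py
```

```text
[0.5934 0.3906 0.1528] [ 0.1074 -0.8934 -0.1479] 10.65
grip 208 [0.6149 0.387  0.1765] [ 0.5925  0.0094 -0.0024] [0.6857 0.397  0.1897]
fingers [(150, array([0.562, 0.408, 0.32 ]))] [(193, array([0.564, 0.403, 0.233])), (194, array([0.565, 0.403, 0.23 ])), (195, array([0.566, 0.402, 0.228]))]
```

Call:
jog_arm:
  targets: [0,0,0.5,1.2,0,0,0,0.5,1.2,0,0,0,0.3,1.2,0,0,0,0.2,1.3,0,0,0,0,0.3,0,0,0,0,0,0,0,0,0,0,0,0,0,0,0,0,0,0,0,0,0,0,0,0,0,0]

```text
time: 11.9
ee_pos: [0.6089, 0.3903, 0.1041]
tcp_rot: [0.001, 0.707, 0.707, 0.001]
force: [-7.4, -5.9, 23.7]
grip_width: 0.002
grasp_force: 12.3
```

```bash
python3 clampz.py
```

```text
[0.6089 0.3903 0.1041] [-5.9655 -7.0897 24.9824] 11.95
grip 137 [0.6249 0.3922 0.1293] [0.6032 0.3791 0.1214] [0.6416 0.3964 0.1447]
fingers [(187, array([0.567, 0.397, 0.242]))] [(206, array([0.563, 0.402, 0.205])), (207, array([0.564, 0.402, 0.203])), (208, array([0.565, 0.402, 0.2  ]))]
```

Call:
jog_arm:
  targets: [0,0,0,-3,0,0,0,0,-4,0,0,0,0,-4,0,0,0,0,-4,0,0,-4,0,0,0,0.4,-4,-1.5,0,0,0.6,-4,-1.5,0,0,0.6,-4,-1.5,0,0,0.6,-4,-1.5,0,0,0.6,-4,-1.5,0,0]

```text
time: 13.2
ee_pos: [0.5329, 0.1483, 0.2496]
tcp_rot: [-0.0, 0.707, 0.707, -0.001]
force: [-0.1, 0.1, -0.2]
grip_width: 0.602
grasp_force: 0.0
```

Call:
jog_arm:
  targets: [0.6,-4,-1.5,0,0,0.6,-4,-1.3,0,0,0.6,-4,0,0,0,0.6,-3,0,0,0,0.6,0,0,3,-6.5,0.6,0,0,3,-6,0.6,0,0,0,0,0.6,0,0,0,0,0.6,0,0,0,0,0.6,0,0,0,0]

```text
time: 14.45
ee_pos: [0.506, 0.0004, 0.1913]
tcp_rot: [0.001, 0.626, 0.78, 0.0]
force: [0.7, -0.3, 0.5]
grip_width: 0.606
grasp_force: 0.0
```

```bash
cat > jack.py <<'E'
from h import *
import sys
np.set_printoptions(precision=4,suppress=True)
c=cap('wrist'); s=r.sense(); print(s['ee_pos'],s['tcp_rot'],s['time'])
for q,z in [('jack_grip',.116),('handle_top',.094),('saddle',.036),('lift_pad',.08)]:
    for x in r.tip_of(q,'wrist')[:1]: print(q,round(x['p'],2),x['uv'],world(c,x['uv']),world(c,x['uv'],z))
    for x in r.regions_of(q,'wrist')[:1]:
        v,u=np.nonzero(x['region']); print('  reg',len(u),u.min(),u.max(),v.min(),v.max())
save(c,sys.argv[1])
E
python3 jack.py w1.png
python3 - <<'E'
from h import *
c=cap('top'); print(r.regions_of('clamp_grip','top')[:1]and [world(c,x['uv']) for x in r.recognise('clamp_grip','top')])
E
```

```text
[0.5059 0.0004 0.1911] [0.0005 0.6263 0.7796 0.0003] 14.5
jack_grip 0.85 [313.6, 198.4] [0.4997 0.0022 0.1163] [0.4998 0.0021 0.116 ]
  reg 10520 289 347 97 313
handle_top 0.58 [315.4, 296.8] [ 0.5247 -0.1086  0.0932] [ 0.5246 -0.1081  0.094 ]
  reg 3195 301 334 103 314
saddle 0.69 [318.9, 121.6] [0.4911 0.0625 0.054 ] [0.4912 0.0617 0.036 ]
  reg 3095 301 333 103 314
[array([0.56447452, 0.38756625, 0.13020136])]
```

View pics/w1.png

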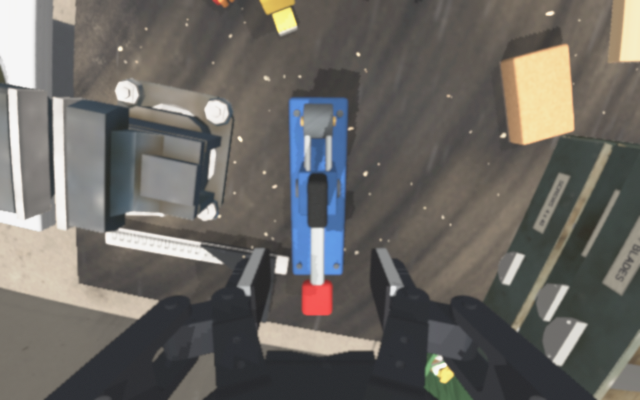

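The wrist view shows the jack standing vertically in the image: saddle (318,120), grip (317,200) and red pad (317,298), centred between the open fingers. The vise and square are clear of it. I'll descend and grasp.

Call:
jog_arm:
  targets: [0.6,0,-0.2,3,0,0.6,0,0,3,0,0.6,0,0,3,0,0.6,0,0,3,0,0.6,0,0,2,0,0.6,0,0,0,0,0,0,0,0,0,0,0,0,0,0,0,0,0,0,0,0,0,0,0,0]
  grip_force: 50

```text
time: 16.3
ee_pos: [0.504, -0.0002, 0.0514]
tcp_rot: [0.001, 0.626, 0.78, 0.0]
force: [-1.8, 0.1, 5.5]
grip_width: 0.201
grasp_force: 49.7
```

Call:
jog_arm:
  targets: [0,0,0,-0.8,0,0,0,0,0,6.8,0,0,0,0,6.8,0,2,1.5,0,0,0,3,1.5,0,0,0,3,1.5,0,0,0,3,1.5,0,0,0,2,1.2,0,0,0,0,0,0,0,0,0,0,0,0]

```text
time: 17.55
ee_pos: [0.5774, 0.1274, 0.0581]
tcp_rot: [-0.0, 0.714, 0.7, -0.001]
force: [-1.0, -1.1, -6.0]
grip_width: 0.201
grasp_force: 49.5
```

```bash
python3 jack.py w2.png; cat > fit.py <<'E'
from h import *
np.set_printoptions(precision=4,suppress=True)
s=r.sense(); print(s['ee_pos'],s['tcp_rot'],s['force'],s['grasp_force'],s['time'])
for n in ['top','side']:
    c=cap(n); h,S,v=cv2.split(cv2.cvtColor(c['image'],cv2.COLOR_RGB2HSV))
    P=np.zeros(h.shape+(3,))
    K=np.array([[c['fx'],0,c['cx']],[0,c['fy'],c['cy']],[0,0,1]]); V=np.array(c['view'])
    vv,uu=np.mgrid[:400,:640]; p=cv2.undistortPoints(np.stack([uu.ravel(),vv.ravel()],1)[:,None].astype(float),K,np.array(c['D'],float))[:,0]
    d=c['range_z'].ravel(); P=((np.stack([p[:,0]*d,-p[:,1]*d,-d],1)-V[:3,3])@V[:3,:3]).reshape(400,640,3)
    def st(nm,m,lo,hi):
        k=m&(P>lo).all(2)&(P<hi).all(2)&(c['range_z']>0); Q=P[k]
        if len(Q)>8: print(n,nm,len(Q),Q.mean(0),Q.min(0),Q.max(0)); return Q
    red=((h<6)|(h>174))&(S>150)&(v>80)
    Q=st('base',(h>100)&(h<125)&(S>120),[.4,-.2,-.01],[.7,.35,.035])
    if Q is not None: print(cv2.minAreaRect(Q[:,:2].astype(np.float32)*1000))
    st('pad',red,[.45,-.2,.02],[.7,.2,.15]); st('mark',(h>6)&(h<22)&(S>190)&(v>150),[.5,.2,.06],[.65,.33,.12])
    st('clamp',red,[.5,.33,.1],[.7,.45,.3])
    for q in ['saddle','block_center']:
        for x in r.tip_of(q,n)[:1]: print(n,q,x['p'],world(c,x['uv']))
E
python3 fit.py
```

```text
[0.5774 0.127  0.0581] [-0.0001  0.7143  0.6998 -0.0009] 17.6
jack_grip 0.64 [318.7, 281.1] [0.5767 0.1361 0.1217] [0.5766 0.1326 0.116 ]
  reg 18646 273 368 93 356
  reg 4737 291 350 104 355
saddle 0.91 [320.9, 135.8] [0.5787 0.1894 0.0599] [0.5787 0.1873 0.036 ]
  reg 4451 291 349 104 355
[0.5782 0.1281 0.0586] [0.     0.7141 0.7    0.    ] [-0.1121  1.1738 -5.6246] 49.513739347457886 18.0
top base 687 [0.5678 0.1008 0.018 ] [ 0.5454 -0.0052  0.01  ] [0.6133 0.2145 0.0318]
((578.405029296875, 104.7111587524414), (220.05088806152344, 65.06005859375), 88.63842010498047)
top pad 15 [0.567  0.0224 0.0974] [0.5626 0.0132 0.0921] [0.5743 0.029  0.1028]
top mark 179 [0.5817 0.2839 0.079 ] [0.5606 0.2647 0.0746] [0.6021 0.3041 0.0837]
top clamp 112 [0.6236 0.3848 0.1342] [0.6029 0.3744 0.126 ] [0.6448 0.397  0.1393]
top saddle 0.67 [0.5853 0.1887 0.0585]
top block_center 0.96 [0.597  0.3742 0.1141]
side base 255 [0.5666 0.0977 0.0161] [ 0.5443 -0.0454 -0.003 ] [0.6151 0.1914 0.0349]
((579.8128051757812, 72.76685333251953), (236.67308044433594, 70.2244873046875), 89.38641357421875)
side pad 41 [0.5851 0.018  0.0977] [ 0.5774 -0.0066  0.0852] [0.5918 0.1198 0.142 ]
side mark 94 [0.5801 0.2748 0.0772] [0.5612 0.2609 0.0754] [0.6019 0.2913 0.0793]
side clamp 198 [0.6233 0.3908 0.1301] [0.6025 0.3746 0.1203] [0.646  0.3988 0.1352]
side saddle 0.78 [0.5805 0.2034 0.0499]
side block_center 0.65 [0.603  0.4149 0.11  ]
```

View pics/w2.png

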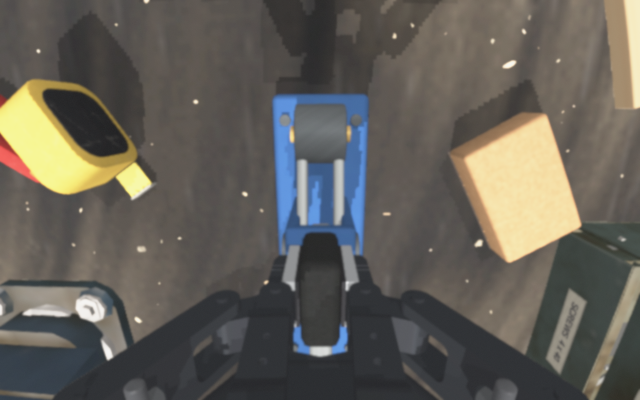

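The wrist view shows the jack held straight, with roller (320,133) and carry grip (320,290). The tape (60,130) and cork (515,185) are well to the sides. Next I move it under the ear.

Call:
jog_arm:
  targets: [0,2,0,0,0,0,2.5,0,0,0,0,2.5,0,0,0,0,2.2,0,0,0,0,0,0,0,0,0,0,0,0.4,0,0,0,0,0.4,0,0,0,0,0,0,0,0,0,0,0,0,0,0,0,0]

```text
time: 19.55
ee_pos: [0.5803, 0.2195, 0.0522]
tcp_rot: [0.001, 0.715, 0.7, 0.0]
force: [-3.5, -2.0, 9.1]
grip_width: 0.2
grasp_force: 51.9
```

```bash
python3 fit.py
```

```text
[0.5803 0.2195 0.0522] [0.0007 0.7145 0.6996 0.0003] [-3.4891 -1.956   9.1218] 51.88360512256622 19.55
top base 574 [0.5658 0.185  0.0121] [0.5478 0.0863 0.0039] [0.6114 0.3066 0.0309]
((580.0609130859375, 196.25433349609375), (220.25010681152344, 63.246116638183594), 89.27622985839844)
top mark 180 [0.5818 0.2839 0.0788] [0.5607 0.2646 0.0741] [0.6023 0.3041 0.0839]
top clamp 110 [0.6235 0.3848 0.134 ] [0.6026 0.3744 0.1239] [0.6446 0.3967 0.1386]
top saddle 0.53 [0.5773 0.2797 0.0797]
top block_center 0.55 [0.5879 0.3806 0.1301]
side base 95 [0.5544 0.1314 0.0097] [ 0.5464  0.0625 -0.0029] [0.5661 0.1775 0.012 ]
((555.079833984375, 119.79994201660156), (16.706363677978516, 115.45136260986328), 2.6309633255004883)
side pad 33 [0.5876 0.1108 0.0888] [0.58   0.0976 0.0769] [0.594  0.1254 0.0942]
side mark 90 [0.5813 0.2745 0.0772] [0.5608 0.2613 0.0749] [0.6025 0.2917 0.0796]
side clamp 200 [0.6232 0.3909 0.13  ] [0.6025 0.3771 0.1211] [0.6458 0.3982 0.1349]
side saddle 0.7 [ 0.5845  0.3817 -0.0017]
side block_center 0.7 [0.5971 0.4154 0.1109]
```

Call:
jog_arm:
  targets: [0.3,0,0,0,0,0.5,0,0,0,0,0.5,0,0,0,0,0.5,0,0,-2,0,0.5,0,0,-4,0,0.5,0,0,-4,0,0.5,-2,0,-2,0,0,-3,0,0,0,0,-3,0,0,0,0,0,0,0,0]

```text
time: 21.1
ee_pos: [0.5789, 0.137, 0.1702]
tcp_rot: [0.001, 0.716, 0.699, -0.001]
force: [0.2, 0.3, -0.2]
grip_width: -0.002
grasp_force: 0.0
```

```bash
python3 fit.py; python3 jack.py w3.png
```

```text
[0.5789 0.137  0.1702] [ 0.0006  0.7156  0.6985 -0.0007] [ 0.1754  0.3223 -0.228 ] 0.0 21.1
top base 683 [0.5678 0.1863 0.0121] [0.5476 0.0865 0.0045] [0.6129 0.3066 0.0298]
((580.4894409179688, 196.40975952148438), (220.10552978515625, 64.0329818725586), 89.35370635986328)
top pad 81 [0.5784 0.0992 0.0953] [0.563  0.0884 0.0889] [0.5942 0.1097 0.1007]
top mark 178 [0.5815 0.2838 0.0791] [0.5606 0.2646 0.0736] [0.6019 0.3041 0.0869]
top clamp 112 [0.6237 0.3849 0.1339] [0.6028 0.3743 0.126 ] [0.6451 0.3966 0.1398]
top saddle 0.68 [0.579  0.2783 0.078 ]
top block_center 0.83 [0.5997 0.3809 0.1155]
side base 98 [0.5578 0.1263 0.009 ] [ 0.5464  0.0548 -0.0035] [0.6135 0.1789 0.0133]
((579.5123291015625, 116.80714416503906), (64.79866027832031, 126.42525482177734), 2.1673755645751953)
side pad 106 [0.5767 0.1066 0.0898] [0.5619 0.0892 0.0776] [0.5937 0.1218 0.0965]
side mark 90 [0.5813 0.2738 0.0771] [0.5612 0.2608 0.0749] [0.602  0.2895 0.0793]
side clamp 203 [0.6234 0.3909 0.1299] [0.6025 0.3773 0.1204] [0.6459 0.3983 0.1353]
side saddle 0.71 [0.6053 0.4105 0.1135]
side block_center 0.62 [0.603  0.4099 0.113 ]
[0.5782 0.1415 0.1705] [-0.0002  0.7135  0.7007  0.0002] 21.45
jack_grip 0.55 [321.4, 112.8] [0.5802 0.2151 0.1162] [0.5802 0.2151 0.116 ]
  reg 11220 288 355 20 254
handle_top 0.95 [319.7, 239.3] [0.5768 0.1059 0.0933] [0.5768 0.1062 0.094 ]
  reg 2351 303 337 58 254
  reg 2532 303 338 58 254
lift_pad 0.55 [319.5, 29.4] [0.58   0.2783 0.0794] [0.58   0.2782 0.08  ]
  reg 3734 288 352 0 59
```

View pics/w3.png

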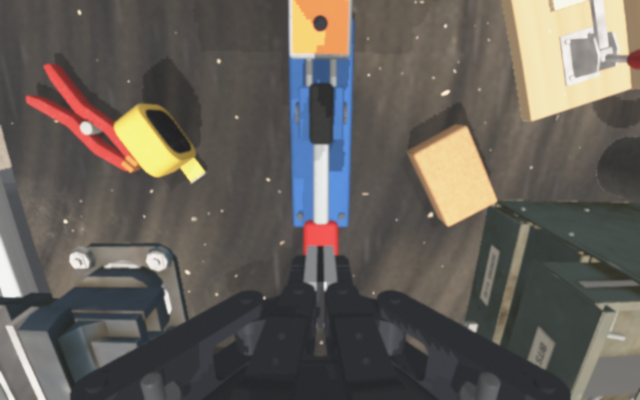

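Jack is in place: carry grip (321,113), red pad (320,238), and the orange mark with its dot (320,23) lies over the roller. Next is the first stroke.

Call:
jog_arm:
  targets: [0,-3.5,0,3,0,0,0,0,4,0,0,0,0,2,0,0,0,0,1.5,0,0,0,0,1.5,0,0,0,0,1.5,0,0,0,0,1.5,0,0,0,0,1,0,0,0,0,0,0,0,0,0,0,0]

```text
time: 23.1
ee_pos: [0.5784, 0.1052, 0.0108]
tcp_rot: [0.001, 0.714, 0.7, 0.0]
force: [-0.5, -1.7, 5.5]
grip_width: -0.001
grasp_force: 2.8
```

```bash
python3 fit.py
```

```text
[0.5784 0.1052 0.0108] [0.0006 0.7141 0.7    0.0003] [-0.4955 -1.7179  5.5227] 2.808496914803982 23.1
top base 635 [0.5698 0.2022 0.0124] [0.5479 0.1125 0.0053] [0.6116 0.3067 0.0345]
((580.1528930664062, 209.5023956298828), (194.21194458007812, 63.294715881347656), 89.59703826904297)
top mark 181 [0.5826 0.2855 0.0984] [0.562  0.2663 0.0905] [0.6041 0.3054 0.1048]
top clamp 116 [0.6246 0.3914 0.1405] [0.603  0.3815 0.1314] [0.6466 0.4038 0.146 ]
top saddle 0.55 [0.5783 0.2843 0.099 ]
top block_center 0.87 [0.5993 0.3794 0.1215]
side base 79 [0.5537 0.1286 0.0099] [ 0.5462  0.0639 -0.0021] [0.5647 0.1696 0.0273]
((555.4224243164062, 116.78900146484375), (16.668149948120117, 106.21171569824219), 2.2000732421875)
side pad 24 [0.5665 0.1068 0.0368] [0.5618 0.0855 0.0259] [0.5721 0.1204 0.0498]
side mark 180 [0.5819 0.2825 0.0965] [0.5624 0.2325 0.0838] [0.6017 0.3031 0.1006]
side clamp 209 [0.624  0.3974 0.1361] [0.6031 0.3828 0.1262] [0.6456 0.4067 0.1417]
side saddle 0.42 [0.4969 0.4002 0.1355]
side block_center 0.88 [0.6023 0.4106 0.1165]
```

Call:
jog_arm:
  targets: [0,0,0,0.4,0,0,0,0,0,0,0,0,0,0,0,0,0,0,0,0,0,0,0,0,0,0,0,0,0,0,0,0,0,0,0,0,0,0,0,0,0,0,0,0,0,0,0,0,0,0]

```text
time: 24.65
ee_pos: [0.5784, 0.1057, 0.007]
tcp_rot: [0.001, 0.714, 0.7, 0.001]
force: [-0.2, -0.9, 5.9]
grip_width: 0.001
grasp_force: 3.0
```

```bash
python3 fit.py | egrep 'mark|pad|^\['
```

```text
[0.5784 0.1057 0.007 ] [0.0005 0.714  0.7001 0.0007] [-0.2312 -0.95    5.9003] 2.98497274518013 24.65
top mark 184 [0.5822 0.2859 0.1011] [0.5615 0.266  0.0933] [0.6034 0.3079 0.1091]
side pad 15 [0.5665 0.1072 0.0341] [0.5619 0.0903 0.025 ] [0.572  0.1164 0.0437]
side mark 183 [0.5822 0.283  0.0991] [0.5624 0.2341 0.0874] [0.6024 0.3051 0.1039]
```

Call:
jog_arm:
  targets: [0,0,0,-1.5,0,0,0,0,-1.5,0,0,0,0,-1.5,0,0,0,0,-1.5,0,0,0,0,-1.5,0,0,0,0,-1.5,0,0,0,0,0,0,0,0,0,0,0,0,0,0,0,0,0,0,0,0,0]

```text
time: 26.2
ee_pos: [0.5774, 0.1053, 0.096]
tcp_rot: [-0.0, 0.714, 0.7, -0.0]
force: [0.1, -0.2, -0.3]
grip_width: -0.0
grasp_force: 0.0
```

```bash
python3 fit.py
```

```text
[0.5774 0.1053 0.096 ] [-0.0003  0.714   0.7002 -0.0004] [ 0.0631 -0.1803 -0.3407] 0.0 26.2
top base 675 [0.5689 0.188  0.0121] [0.5476 0.0866 0.003 ] [0.6121 0.3066 0.0277]
((580.905029296875, 196.31298828125), (219.90040588378906, 64.25143432617188), 89.27623748779297)
top pad 23 [0.5753 0.1164 0.0929] [0.5638 0.1124 0.0863] [0.5904 0.1214 0.129 ]
top mark 178 [0.5818 0.284  0.079 ] [0.5607 0.2646 0.0737] [0.6018 0.304  0.0847]
top clamp 112 [0.6236 0.3849 0.1341] [0.6026 0.3742 0.1258] [0.6451 0.3967 0.1398]
top saddle 0.57 [0.5766 0.2788 0.0789]
top block_center 0.59 [0.5966 0.3749 0.1147]
side base 93 [0.5543 0.1298 0.0094] [ 0.5464  0.0647 -0.0018] [0.566  0.1804 0.0129]
((554.9898681640625, 122.35404968261719), (16.6431941986084, 116.29243469238281), 2.6371846199035645)
side pad 106 [0.5767 0.1067 0.0896] [0.5618 0.0869 0.0755] [0.5935 0.1218 0.0955]
side mark 94 [0.5804 0.2747 0.0772] [0.5612 0.2611 0.075 ] [0.6018 0.2901 0.0792]
side clamp 200 [0.6232 0.3909 0.13  ] [0.6024 0.3761 0.1199] [0.6463 0.3979 0.1363]
side block_center 0.66 [0.5993 0.4129 0.1115]
```

Table and handle are fully back and the jack hasn't moved. Second stroke.

Call:
jog_arm:
  targets: [0,0,0,2,0,0,0,0,1.5,0,0,0,0,1.5,0,0,0,0,1.5,0,0,0,0,1.5,0,0,0,0,1,0,0,0,0,0.1,0,0,0,0,0,0,0,0,0,0,0,0,0,0,0,0]

```text
time: 27.75
ee_pos: [0.5779, 0.1057, 0.0055]
tcp_rot: [0.0, 0.714, 0.7, 0.0]
force: [-1.6, -0.1, 6.0]
grip_width: 0.002
grasp_force: 2.6
```

```bash
python3 fit.py
```

```text
[0.5779 0.1057 0.0055] [0.0001 0.714  0.7002 0.0003] [-1.5524 -0.075   5.9847] 2.605289351195097 27.75
top base 628 [0.57   0.2031 0.0123] [0.5481 0.1129 0.0052] [0.6123 0.3066 0.0311]
((580.7047119140625, 209.47657775878906), (193.8555908203125, 63.699893951416016), 89.32190704345703)
top mark 182 [0.582  0.2864 0.1021] [0.5615 0.2662 0.094 ] [0.6038 0.3079 0.1084]
top clamp 117 [0.6237 0.3935 0.1411] [0.6028 0.3835 0.1304] [0.6468 0.4047 0.1456]
top saddle 0.65 [0.5796 0.2163 0.115 ]
side base 70 [0.5532 0.1295 0.01  ] [0.5463 0.0909 0.0073] [0.5603 0.164  0.0121]
((553.481201171875, 127.2293701171875), (13.560933113098145, 73.13484954833984), 2.173382520675659)
side pad 13 [0.5655 0.1016 0.0302] [0.5618 0.0902 0.0233] [0.5703 0.118  0.0435]
side mark 194 [0.582  0.2824 0.0996] [0.5616 0.2146 0.0766] [0.6027 0.305  0.1057]
side clamp 214 [0.6244 0.3988 0.1371] [0.603  0.3828 0.1275] [0.6464 0.407  0.1429]
side block_center 0.64 [0.6068 0.4094 0.1182]
```

Handle is down, the table is raised about 23 mm at the mark, and the block is clamped. Handing in.

```bash
python3 -c "
from plant import r
print(r.finish_job())"
```

```text
the job is handed in; nothing more can be done
None
```

I clamped the block, placed the jack under the ear, pumped it once, and handed the job in at about 28 s with the handle held down (table tilted about 0.15 rad, block still clamped); no verdict came back, so I can't confirm that it passed.

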